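# Load a tape roll and hold the recessed reset

### The arm

A 7-joint arm with a two-finger parallel gripper is mounted at the origin on a cart in front of the work surface, level with it; the furniture and walls round the work are solid. World frame = base frame: x ahead of the robot, y to its left, z up, the work surface at z = 0. Lengths are in m, angles in rad, forces in N, time in s.
With the tool pointing down it reaches from about 0.425 to 0.875 m from the base axis. Payload 4.7 kg.
Tool frame: the origin (TCP) lies at the very end of the fingers, on their centre line; the grasp point (between the pads) lies 19 mm behind it (grip_point_offset is the distance from the TCP to the grasp point, in m); x points along the fingers, z is the direction in which the jaws open and shut, and the axes are right-handed (so a half turn about x gives the same grasp; the last joint's range is limited). The gripper opens to 87 mm and grips with 3 to 60 N. Pads are 19 mm wide; open, the fingers measure 117 mm over their backs; the gripper's body (75 mm by 190 mm) begins 51 mm behind the grasp point.
Start: joints at [1.271, 0.321, -0.07, 1.45, 0.023, 1.371, -0.057], TCP at [0.201, -0.618, 0.223] pointing down, gripper open.
Joint ranges: [-2.86, 2.86], [-0.3, 2.09], [-1.38, 1.24], [0.06, 2.45], [-1.56, 4.7], [0.09, 2.05], [-2.69, 2.69]. Speed limits (rad/s): [2.57, 2.57, 3.14, 3.14, 3.14, 3.14, 3.14].

### API

Orientations are given as a rotation vector (axis times angle).
In Python, from bench import get_state, get_image, calibration, close_job, grip_point_offset gives the robot as it stands.
- The arm moves only by the tool play_rows, never from a script. Its argument "targets" is a list of rows, each an object with "claw": the closure, from 0 (fully open) to 1 (shut); "linear": the shift along the tool's x, y, z as a fraction of full scale, a list of three; "rotation": the turn, a rotation vector about the tool's x, y, z as a fraction of full scale, a list of three. In form: [{"claw": claw, "linear": [x, y, z], "rotation": [wx, wy, wz]}, ...]. A call has 1 to 10 rows; each row shifts and turns the pose as measured when the row begins, along the tool's axes as they then stand; what a row does not reach is not made up. Full scale, the value 1, is 2.5 cm for a shift and 90 degrees for a turn. A row lasts 1/12 s, in which the tool goes at most 41.7 mm and 7.16 degrees, less where a joint would pass 70% of its speed; a pose out of reach is approached as far as the arm can. A call with a number of a shift or a turn outside -1 to 1 is refused whole. A call with a gripper value outside its range is refused whole. The fingers move at their own pace and stop on an object; "newtons" is the grip in N (left out, the last holds). Time passes only in rows, so rows that do not move let the fingers close. It gives the time, the measured TCP pose, the force and the opening at its end, in the units of the state.
- get_state(): the state, without advancing time (a new reading comes with each control period).
- get_image(name): name is "side" or "top" or "wrist"; returns the picture (400x640x3 uint8, blue, green, red); there is no depth.
- calibration(name): a dict with "fx", "fy", "cx", "cy" (pixels), "rvec" (rotation vector, rad) and "tvec" (3), from world to camera coordinates, as OpenCV has them; the wrist camera has in their place "hand_eye" (4x4, takes a point from camera to tool coordinates, whose origin is the TCP and whose axes are the tool frame's). Camera axes: x right, y down, z forward; pixel columns grow to the right and rows downward; lengths in m; the calibration is good to about 2 mm. A picture is of the moment at which its call begins: read the wrist's pose just before it. calibration takes no time and is no camera call.
- close_job(): hands the job in, once; it reports no verdict.
The state is a dict: "time": time; "joint_positions": joint angles; "qd": joint speeds; "joint_torque": joint torques, N m; "position": TCP position; "tool_rot": TCP orientation; "ft_force": force on the tool from outside, world axes, zero at the start; "torque": the same for the moment, N m; "grip_width": opening from 0.0 (shut) to 1.0 (fully open).
Only numpy, scipy, OpenCV 4.12 (cv2) and the standard library are available. Lean on these libraries where they do the work, as an engineer would, in place of code of your own. Each camera call takes 0.05 s, during which the arm holds its last target. There are 200 camera calls.

### The job

Load the label printer: take the tape roll out of its cradle, hang it by its hole on the bar at the printer's side and let go of it. Then take the marker standing in the pen stand and, with its lower end through the hole in the printer's top, push the recessed reset button down to its stop. Finish while still gripping the marker and holding the button down, with the roll hanging on the bar; leave the other things on the bench where they are.

Things in the scene. Friction and masses are not known exactly. Their poses are not given: they have to be found in the camera images.
- printer: White label printer, a fixed box 130 (x) x 150 (y) x 80 mm, origin at the centre of its underside, z up, x to its back (label slot at the front, -x). A steel bar sticks out level from its left side, along its +y.
- bar_mid (a point): Point on the axis of the steel bar, half-way along the part that takes the roll. The bar is 12 mm thick, its axis 66 mm above the worktop, parallel to the printer's y, and runs free from 43 mm on the -y side of this point (a 28 mm wide, 4 mm thick collar at the printer's wall) to the end at +47 mm, where the last 4 mm is a 17 mm wide knob. Nothing stands above the bar; the printer's top is 14 mm higher than the bar's axis. Same axes as the printer.
- bar_end (a point): Middle of the free end face of the bar (outer face of its 17 mm knob).
- aperture (a point): Centre of the round 28 mm hole in the printer's top, in the upper face of a square 44 mm metal plate, 81.5 mm above the worktop. The hole is straight and vertical. Same axes as the printer.
- button_top (a point): Centre of the upper face of the recessed button, a flat 25 mm grey disc at the bottom of that hole, 23.5 mm below the hole's mouth when not pressed. Moves down as it is pressed.
- reset_button (a joint): How far the button is pressed, 0 (up) to 0.006 m (at its stop). Sprung: 3 N starts it, 6 N takes it to the stop; it springs back when let go. Counts as down above 0.004.
- cradle: Grey fixed roll cradle, 80 (x) x 50 (y) x 40 mm, origin at the centre of its underside. Two upright cheeks, 24 mm apart inside and their tops 40 mm above the worktop, hold the roll on edge with the roll's axis along the cradle's y.
- roll_center (a point): Centre of the tape roll: a stiff ring, 62 mm outside diameter, hole about 31 mm, 19 mm wide, 60 g. It stands on edge in the cradle, centre about 46 mm above the worktop, so that its upper half is free: it is gripped from above on its two flat faces. z is the roll's axis (level, along the cradle's y). The ring wall is 15 mm from hole to rim. Hanging on the bar, its centre lies about 10 mm below the bar's axis.
- roll: The same roll; origin at the centre of one flat face, 9.5 mm from its centre; z is its axis.
- pen_stand: Fixed wooden block, 56 x 56 x 52 mm, origin at the centre of its underside, with one upright square 15 mm hole 40 mm deep in the middle of its top.
- marker_center (a point): Centre of the marker (half-way along): a slim pen 131 mm long, 12 mm (x) by 13 mm (z) thick, 20 g. It stands upright in the pen stand, lower end 12 mm and upper end 143 mm above the worktop; y is its long axis, pointing up; its x is parallel to the stand's x, its z to the stand's -y.
- marker_tip (a point): Middle of the marker's flat lower end, 65.5 mm below its centre: the end that goes through the hole.
- marker: The same marker; origin on its side, half-way along; y is its long axis.
- beaker: Bystander: glass beaker, 66 mm wide, 72 mm high; origin at its underside, as for all bystanders.
- bulb: Bystander: rubber pipette bulb, 48 x 93 x 48 mm, lying.
- petri: Bystander: glass dish, 70 mm wide, 16 mm high.
- tweezers: Bystander: tweezers, 13 x 130 x 8 mm, lying.
- stopper: Bystander: rubber stopper, 24 mm wide, 26 mm high.
- weigh_bottle: Bystander: small glass bottle, 39 mm wide, 65 mm high.
Not all that is in view belongs to the job. What is shaped like the roll but blue or brown is not meant.

How it is judged:
On the way, in this order (a step that is already met when the one before it is completed fails the run):
1. the roll hangs on the bar, let go (x of roll_center in the frame of bar_mid between -0.01 and 0.01 m and y of roll_center in the frame of bar_mid between -0.041 and 0.037 m and z of roll_center in the frame of bar_mid between -0.016 and 0.002 m and contact force between roll and printer above 0.15 N and contact force between roll and the fingers below 0.05 N and linear speed of roll below 0.05 m/s), for 0.3 s.
2. the gripped marker, through the hole, holds the button down (value of joint reset_button above 0.004 m and contact force between marker and printer above 1.5 N and contact force between marker and the fingers above 1 N and horizontal distance between marker_tip and button_top below 0.012 m and angle between marker's own y axis and vertical below 0.35 rad), for 0.5 s.
At the end, for the whole second after the job is handed in: The roll hangs on the bar, untouched by the fingers (centre within 10 mm sideways and 16 mm below the bar axis); the gripped marker, within 0.35 rad of upright, its end within 12 mm of the button centre, pushes it with over 1.5 N and over 4 of 6 mm down (all of step 2 and x of roll_center in the frame of bar_mid between -0.01 and 0.01 m and y of roll_center in the frame of bar_mid between -0.041 and 0.037 m and z of roll_center in the frame of bar_mid between -0.016 and 0.002 m and contact force between roll and printer above 0.15 N and contact force between roll and the fingers below 0.05 N); the arm keeps its last pose, push and grip.
It fails at once if another thing on the bench is shifted by more than 40 mm or knocked over (distance of any of beaker, bulb, petri, tweezers, stopper, weigh_bottle from where it was at the start of the episode above 0.04 m or angle between any of beaker, stopper, weigh_bottle's own z axis and vertical above 0.6 rad).
It also fails if it takes over 51 s, if anything falls off the work surface, if the arm or the gripper's body presses on something with over 40 N, if the wrist force passes 120 N, or if a joint passes its speed limit or range.

## Working session

There is one attempt and no reset: what is moved stays moved. The work goes in short steps, Python scripts to look and compute and a tool call to move; the robot and the scene stay as the last step left them, time stands still between calls to the robot, and variables do not carry over. Pictures are saved under pics/ and viewed, about 8 in all and at most 12, crops included, and the job is handed in when it is done.

Besides the shell and the picture viewer there is one more tool, called after ">>>" in YAML: its name, and indented under it one key for each argument. play_rows: Moves the arm, as the interface text tells. Shift numbers are shares of 2.5 cm and turn numbers shares of 90 degrees, none past 1 either way. Its arguments: {"type":"object","properties":{"targets":{"type":"array"},"newtons":{"type":"number"}},"required":["targets"]}

```bash
mkdir -p pics; ls
cat > h.py <<'E'
import numpy as np, cv2
from scipy.spatial.transform import Rotation as R
from bench import get_state,get_image,calibration,grip_point_offset
def cam(n,st=None):
    c=calibration(n); K=np.array([[c['fx'],0,c['cx']],[0,c['fy'],c['cy']],[0,0,1.]])
    if 'rvec' in c:
        Rm=cv2.Rodrigues(np.array(c['rvec'],float))[0]; t=np.array(c['tvec'],float).ravel()
        return K,Rm.T,-Rm.T@t
    st=st or get_state(); H=np.array(c['hand_eye']); T=np.eye(4); T[:3,:3]=R.from_rotvec(st['tool_rot']).as_matrix(); T[:3,3]=st['position']
    M=T@H; return K,M[:3,:3],M[:3,3]
def ray(C,uv,z):
    K,Rc,o=C; d=Rc@np.linalg.solve(K,[uv[0],uv[1],1.]); return o+d*(z-o[2])/d[2]
def proj(C,p):
    K,Rc,o=C; q=K@(Rc.T@(np.array(p)-o)); return q[:2]/q[2]
E
python3 - <<'E'
from h import *
s=get_state(); print(s, R.from_rotvec(s['tool_rot']).as_matrix().round(3), grip_point_offset if not callable(grip_point_offset) else grip_point_offset())
for n in ['side','top','wrist']:
    cv2.imwrite(f'pics/{n}0.png',get_image(n)); C=cam(n,s); print(n,C[0][0,0],C[2].round(3),C[1][:,2].round(2))
E
```

```text
pics
{'time': 0.0, 'joint_positions': array([ 1.27110294,  0.32181968, -0.07004553,  1.45170894,  0.02259496,
        1.37076134, -0.05688635]), 'qd': array([ 2.03128242e-03, -1.17088536e-03,  9.96049874e-05,  4.36377723e-04,
       -1.30265762e-03, -8.54803723e-05,  1.08214518e-03]), 'joint_torque': array([ 1.05340557e-04, -4.91294754e+01, -4.03674496e-01, -3.12539327e+01,
       -6.38073147e-02,  4.36451565e-02,  1.62130386e-04]), 'position': array([ 0.20039386, -0.61775262,  0.2214463 ]), 'tool_rot': array([ 0.97609004,  1.34311469, -0.97437097]), 'ft_force': array([0.25448422, 0.23954078, 0.0742525 ]), 'torque': array([ 0.02260849, -0.02017903,  0.06214715]), 'grip_width': 1.0032617804956059} [[-0.001  0.951  0.309]
 [ 0.002  0.309 -0.951]
 [-1.    -0.    -0.002]] 0.0187
side 492.39998581386885 [ 0.338 -1.173  0.668] [ 0.15  0.9  -0.42]
top 500.55883128075214 [0.307 0.055 1.513] [ 0.18 -0.01 -0.98]
wrist 291.26524877876125 [ 0.264 -0.597  0.384] [-0.23 -0.07 -0.97]
```

View pics/top0.png

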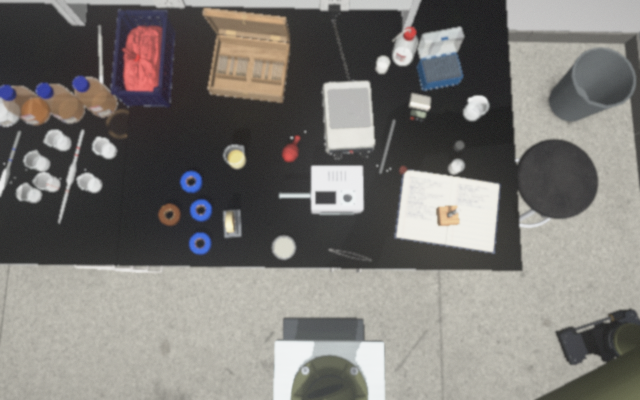

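View pics/side0.png

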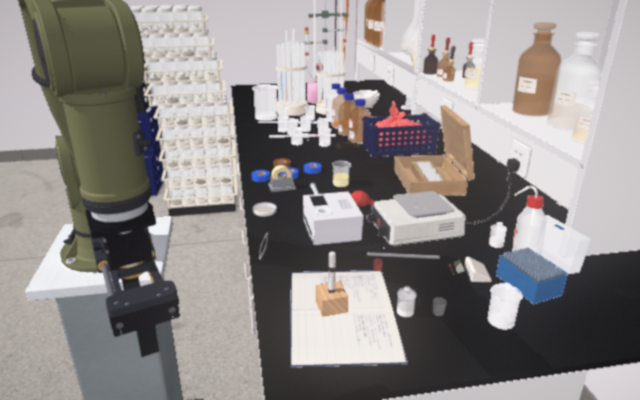

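The top view shows the printer at about (337,190) with its bar pointing left to (279,196), the cradle with the cream roll at (232,222), and the pen stand at (448,215). I'll enlarge these areas next.

Run:
```python
from h import *
im=cv2.imread('pics/top0.png')
def crop(x,y,w,h,k): return cv2.resize(im[y:y+h,x:x+w],None,fx=k,fy=k,interpolation=cv2.INTER_CUBIC)
a=crop(210,155,160,90,5)   # 800x450
cv2.imwrite('pics/c1.png',a)
im2=cv2.imread('pics/side0.png')
b=crop(425,185,50,50,8); im=im2; c=crop(300,240,50,75,8)[:400]
d=np.zeros((400,800,3),np.uint8); d[:,:400]=b; d[:,400:]=cv2.resize(im2[245:320,300:375],(400,400),interpolation=cv2.INTER_CUBIC)
cv2.imwrite('pics/c2.png',d)
```

```text
(no output)
```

View pics/c1.png

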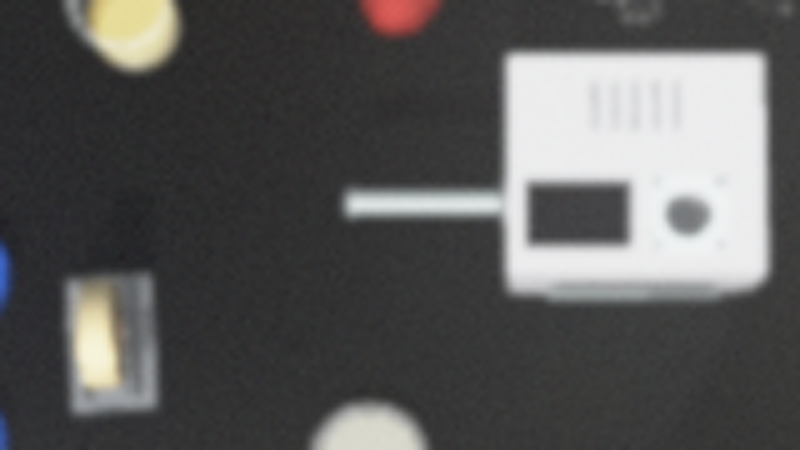

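View pics/c2.png

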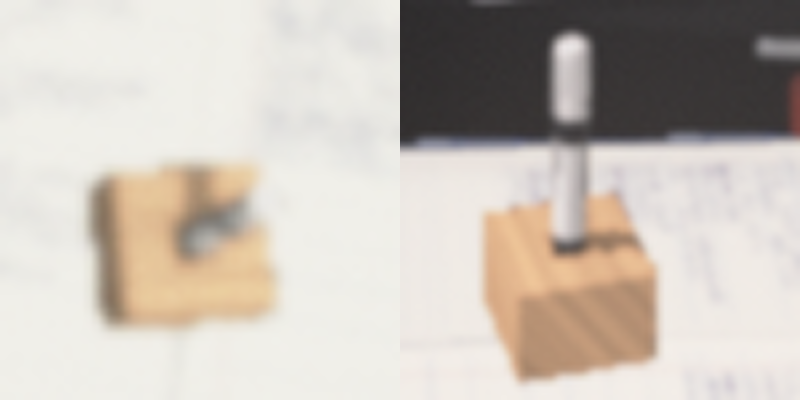

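Readings: in c1 the bar runs (345,203)–(502,203), the aperture is at (688,215), the cradle corners are (65,280),(150,273),(158,407),(73,413), and the roll's top strip is centred at about (98,338). In c2 the stand's top corners are (115,178),(260,165),(275,312),(125,322).

Run:
```python
from h import *
C=cam('top')
f=lambda u,v,z:ray(C,(210+(u+.5)/5-.5,155+(v+.5)/5-.5),z).round(4)
g=lambda u,v,z:ray(C,(425+(u+.5)/8-.5,185+(v+.5)/8-.5),z).round(4)
print('bar',f(345,203,.066),f(502,203,.066),'ap',f(688,215,.0815))
P=[f(*c,.08) for c in [(505,52),(765,52),(768,290),(507,293)]];print('printer',P,np.mean(P,0))
P=[f(*c,.04) for c in [(65,280),(150,273),(158,407),(73,413)]];print('cradle',P,np.mean(P,0))
print('roll top',f(98,338,.077),f(98,285,.046),f(99,390,.046))
P=[g(*c,.052) for c in [(115,178),(260,165),(275,312),(125,322)]];print('stand',P,np.mean(P,0))
S=cam('side'); h=lambda u,v,z:ray(S,(300+(u-400+.5)*75/400-.5,245+(v+.5)*75/400-.5),z).round(4)
print('stand side',[h(*c,.052) for c in [(485,213),(612,195),(655,265),(520,298)]],'pen top',h(571,40,.143),'pen base',h(570,245,.052))
s=get_state();print(s['time'])
```

```text
bar [0.5676 0.1543 0.066 ] [0.569  0.0622 0.066 ] ap [ 0.5607 -0.0461  0.0815]
printer [array([0.6568, 0.0617, 0.08  ]), array([ 0.6592, -0.0914,  0.08  ]), array([ 0.5176, -0.0927,  0.08  ]), array([0.5136, 0.0584, 0.08  ])] [ 0.5868 -0.016   0.08  ]
cradle [array([0.5233, 0.3208, 0.04  ]), array([0.5283, 0.2706, 0.04  ]), array([0.4487, 0.2627, 0.04  ]), array([0.4445, 0.3124, 0.04  ])] [0.4862   0.291625 0.04    ]
roll top [0.4844 0.2936 0.077 ] [0.5198 0.3001 0.046 ] [0.4576 0.2968 0.046 ]
stand [array([ 0.5423, -0.3205,  0.052 ]), array([ 0.548 , -0.3747,  0.052 ]), array([ 0.4932, -0.3782,  0.052 ]), array([ 0.4887, -0.3226,  0.052 ])] [ 0.51805 -0.349    0.052  ]
stand side [array([ 0.4915, -0.3234,  0.052 ]), array([ 0.5438, -0.3204,  0.052 ]), array([ 0.5499, -0.3682,  0.052 ]), array([ 0.4949, -0.3792,  0.052 ])] pen top [ 0.5203 -0.3463  0.143 ] pen base [ 0.5203 -0.35    0.052 ]
0.15
```

>>> play_rows:
  targets:
    - {"claw":0.4,"linear":[0,0.9,-0.8],"rotation":[0.068,0,0]}
    - {"claw":0.4,"linear":[0,0.9,-0.8],"rotation":[0.068,0,0]}
    - {"claw":0.4,"linear":[0,0.9,-0.8],"rotation":[0,0,0]}
    - {"claw":0.4,"linear":[0,0.9,-0.8],"rotation":[0,0,0]}
    - {"claw":0.4,"linear":[0,0.9,-0.8],"rotation":[0,0,0]}
    - {"claw":0.4,"linear":[0,0.9,-0.8],"rotation":[0,0,0]}
    - {"claw":0.4,"linear":[0,0.9,-0.8],"rotation":[0,0,0]}
    - {"claw":0.4,"linear":[0,0.9,-0.8],"rotation":[0,0,0]}
    - {"claw":0.4,"linear":[0,0.9,-0.8],"rotation":[0,0,0]}
    - {"claw":0.4,"linear":[0,0.9,-0.8],"rotation":[0,0,0]}

```text
time: 0.98
position: [0.3969, -0.3891, 0.2159]
tool_rot: [1.156, 1.251, -1.162]
ft_force: [0.2, -0.4, 0.6]
grip_width: 0.605
```

```bash
cat > d.py <<'E'
from h import *
import sys
# usage: d.py x y z yawdeg -> remaining in tool axes (fraction units) 
def delta(x,y,z,yaw):
    s=get_state(); Rt=R.from_rotvec(s['tool_rot']).as_matrix(); a=np.radians(yaw)
    Rd=np.array([[0,np.cos(a),np.sin(a)],[0,np.sin(a),-np.cos(a)],[-1,0,0]])
    print('t',round(s['time'],2),'pos',s['position'].round(4),'yaw',np.degrees(np.arctan2(Rt[1,1],Rt[0,1])).round(2),'F',np.round(s['ft_force'],2),'grip mm',round(s['grip_width']*87,1))
    d=np.array([x,y,z])-s['position']
    print('lin units now',(Rt.T@d/.025).round(2),'after turn',(Rd.T@d/.025).round(2),'rot units',(R.from_matrix(Rt.T@Rd).as_rotvec()/(np.pi/2)).round(4),'q',s['joint_positions'].round(2))
if __name__=='__main__': delta(*map(float,sys.argv[1:]))
E
python3 d.py .487 .294 .15 5.8
```

```text
t 0.98 pos [ 0.3969 -0.3891  0.2159] yaw 4.05 F [ 0.19 -0.41  0.62] grip mm 52.6
lin units now [  2.7    5.55 -26.99] after turn [  2.64   6.35 -26.82] rot units [-0.0194 -0.0028  0.0056] q [ 0.94  0.14 -0.24  1.68  0.04  1.33 -0.8 ]
```

>>> play_rows:
  targets:
    - {"claw":0.4,"linear":[0,0.7,-1],"rotation":[-0.019,-0.003,0.006]}
    - {"claw":0.4,"linear":[0,0.7,-1],"rotation":[0,0,0]}
    - {"claw":0.4,"linear":[0,0.7,-1],"rotation":[0,0,0]}
    - {"claw":0.4,"linear":[0,0.7,-1],"rotation":[0,0,0]}
    - {"claw":0.4,"linear":[0,0.7,-1],"rotation":[0,0,0]}
    - {"claw":0.4,"linear":[0,0.7,-1],"rotation":[0,0,0]}
    - {"claw":0.4,"linear":[0,0.7,-1],"rotation":[0,0,0]}
    - {"claw":0.4,"linear":[0,0.6,-1],"rotation":[0,0,0]}
    - {"claw":0.4,"linear":[0,0.6,-1],"rotation":[0,0,0]}
    - {"claw":0.4,"linear":[0,0,-1],"rotation":[0,0,0]}

```text
time: 1.82
position: [0.5306, -0.1097, 0.2135]
tool_rot: [1.134, 1.257, -1.131]
ft_force: [-0.5, 0.3, 1.0]
grip_width: 0.599
```

>>> play_rows:
  targets:
    - {"claw":0.4,"linear":[0,0,-1],"rotation":[0,0,0]}
    - {"claw":0.4,"linear":[0,0,-1],"rotation":[0,0,0]}
    - {"claw":0.4,"linear":[0,0,-1],"rotation":[0,0,0]}
    - {"claw":0.4,"linear":[0,0,-1],"rotation":[0,0,0]}
    - {"claw":0.4,"linear":[0,0,-1],"rotation":[0,0,0]}
    - {"claw":0.4,"linear":[0,0,-1],"rotation":[0,0,0]}
    - {"claw":0.4,"linear":[0,0,-1],"rotation":[0,0,0]}
    - {"claw":0.4,"linear":[0,0,-1],"rotation":[0,0,0]}
    - {"claw":0.4,"linear":[0,0,-1],"rotation":[0,0,0]}
    - {"claw":0.4,"linear":[0,0,-1],"rotation":[0,0,0]}

```text
time: 2.65
position: [0.5002, 0.1519, 0.2117]
tool_rot: [1.131, 1.26, -1.133]
ft_force: [0.0, -0.1, -0.1]
grip_width: 0.601
```

```bash
python3 d.py .487 .294 .15 5.8
```

```text
t 2.65 pos [0.5002 0.1519 0.2117] yaw 6.03 F [ 0.05 -0.12 -0.11] grip mm 52.3
lin units now [ 2.48  0.08 -5.7 ] after turn [ 2.47  0.05 -5.71] rot units [ 0.0025 -0.001   0.002 ] q [ 0.32  0.1  -0.7   1.76  0.07  1.31 -1.86]
```

>>> play_rows:
  targets:
    - {"claw":0.4,"linear":[0.1,0,-1],"rotation":[0,0,0]}
    - {"claw":0.4,"linear":[0.3,0,-1],"rotation":[0,0,0]}
    - {"claw":0.4,"linear":[0.4,0,-1],"rotation":[0,0,0]}
    - {"claw":0.4,"linear":[0.4,0,-1],"rotation":[0,0,0]}
    - {"claw":0.4,"linear":[0.4,0,-1],"rotation":[0,0,0]}
    - {"claw":0.4,"linear":[0.4,0,-0.5],"rotation":[0,0,0]}
    - {"claw":0.4,"linear":[0.3,0,0],"rotation":[0,0,0]}
    - {"claw":0.4,"linear":[0,0,0],"rotation":[0,0,0]}

```text
time: 3.32
position: [0.481, 0.3014, 0.1517]
tool_rot: [1.126, 1.266, -1.125]
ft_force: [0.2, -0.5, -0.1]
grip_width: 0.6
```

```bash
python3 d.py .487 .294 .15 5.8
python3 - <<'E'
from h import *
s=get_state(); im=get_image('wrist'); C=cam('wrist',s)
for p in [(.487,.294,.077),(.487,.294,.059)]: print(proj(C,p))
cv2.imwrite('pics/w1.png',cv2.resize(im,None,fx=1.25,fy=1.25,interpolation=cv2.INTER_CUBIC))
E
```

```text
t 3.32 pos [0.481  0.3014 0.1517] yaw 6.52 F [ 0.22 -0.5  -0.09] grip mm 52.2
lin units now [0.07 0.21 0.32] after turn [0.07 0.21 0.32] rot units [ 0.0081 -0.0024  0.0018] q [ 0.08  0.28 -0.79  1.73  0.21  1.22 -2.22]
[330.84640989 200.63837826]
[330.25749165 195.56251954]
```

View pics/w1.png

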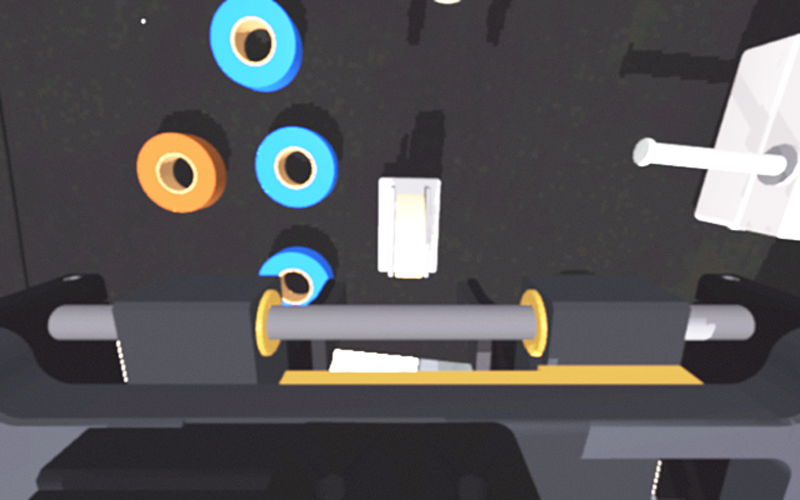

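The roll is in the cradle at about (410,235) in the 1.25x picture. The cradle top corners are at (378,178),(440,178),(437,272),(383,270).

Run:
```python
from h import *
C=cam('wrist'); f=lambda u,v,z:ray(C,(u/1.25,v/1.25),z).round(4)
P=[f(*c,.04) for c in [(378,178),(440,178),(437,272),(383,270)]];print(P,np.mean(P,0),C[2],C[1][:,2])
print('roll',f(410,235,.077),f(410,195,.06),f(410,277,.06),f(410,277,.05))
print('bar end',f(642,153,.066),f(785,163,.066))
```

```text
[array([0.5301, 0.3247, 0.04  ]), array([0.5353, 0.279 , 0.04  ]), array([0.4625, 0.2712, 0.04  ]), array([0.4593, 0.3138, 0.04  ])] [0.4968   0.297175 0.04    ] [0.5482485  0.30838963 0.31487692] [-0.24547479 -0.02330872 -0.96912271]
roll [0.4977 0.2976 0.077 ] [0.5224 0.3002 0.06  ] [0.4626 0.2931 0.06  ] [0.4593 0.2925 0.05  ]
bar end [0.5676 0.1517 0.066 ] [0.572  0.0561 0.066 ]
```

```bash
python3 d.py .4895 .296 .059 6.0
```

```text
t 3.37 pos [0.4812 0.3014 0.1524] yaw 6.49 F [ 0.36  0.69 -0.22] grip mm 52.0
lin units now [3.73 0.31 0.27] after turn [3.74 0.31 0.25] rot units [ 0.0055 -0.0026  0.0014] q [ 0.08  0.28 -0.79  1.73  0.21  1.22 -2.22]
```

>>> play_rows:
  targets:
    - {"claw":0.4,"linear":[0.3,0.31,0.25],"rotation":[0.0055,-0.0026,0.0014]}
    - {"claw":0.4,"linear":[0.6,0,0],"rotation":[0,0,0]}
    - {"claw":0.4,"linear":[0.6,0,0],"rotation":[0,0,0]}
    - {"claw":0.4,"linear":[0.6,0,0],"rotation":[0,0,0]}
    - {"claw":0.4,"linear":[0.6,0,0],"rotation":[0,0,0]}
    - {"claw":0.4,"linear":[0.5,0,0],"rotation":[0,0,0]}
    - {"claw":0.4,"linear":[0.3,0,0],"rotation":[0,0,0]}
    - {"claw":0.4,"linear":[0.1,0,0],"rotation":[0,0,0]}

```text
time: 4.03
position: [0.5032, 0.2807, 0.0609]
tool_rot: [1.15, 1.232, -1.143]
ft_force: [-0.0, 0.5, -0.9]
grip_width: 0.602
```

```bash
python3 d.py .4895 .296 .059 6.0
```

```text
t 4.03 pos [0.5032 0.2807 0.0609] yaw 4.67 F [-0.03  0.46 -0.94] grip mm 52.4
lin units now [ 0.07 -0.5  -0.66] after turn [ 0.08 -0.48 -0.67] rot units [-0.0148  0.0051 -0.0078] q [ 0.06  0.39 -0.73  1.8   0.31  1.06 -2.28]
```

>>> play_rows:
  targets:
    - {"claw":0.4,"linear":[0.0,-0.3,-0.4],"rotation":[-0.0148,0.0051,-0.0078]}
    - {"claw":0.4,"linear":[0.0,-0.15,-0.2],"rotation":[0,0,0]}
    - {"claw":0.4,"linear":[0.0,0,0],"rotation":[0,0,0]}

```text
time: 4.28
position: [0.4908, 0.2943, 0.0609]
tool_rot: [1.132, 1.258, -1.133]
ft_force: [-0.8, 0.3, -0.1]
grip_width: 0.599
```

```bash
python3 d.py .4895 .296 .059 6.0
```

```text
t 4.28 pos [0.4908 0.2943 0.0609] yaw 5.95 F [-0.75  0.28 -0.1 ] grip mm 52.1
lin units now [ 0.08 -0.05 -0.07] after turn [ 0.08 -0.05 -0.07] rot units [-0.0006 -0.0003  0.0007] q [ 0.04  0.39 -0.75  1.81  0.3   1.06 -2.28]
```

>>> play_rows:
  targets:
    - {"claw":0.75,"linear":[0.08,-0.05,-0.06],"rotation":[0,0,0]}
    - {"claw":1,"linear":[0,0,0],"rotation":[0,0,0]}
    - {"claw":1,"linear":[0,0,0],"rotation":[0,0,0]}
    - {"claw":1,"linear":[0,0,0],"rotation":[0,0,0]}
    - {"claw":1,"linear":[0,0,0],"rotation":[0,0,0]}
    - {"claw":1,"linear":[0,0,0],"rotation":[0,0,0]}
  newtons: 20

```text
time: 4.78
position: [0.4899, 0.2984, 0.0616]
tool_rot: [1.133, 1.257, -1.126]
ft_force: [0.3, -0.6, 0.6]
grip_width: 0.232
```

```bash
python3 d.py .4895 .296 .059 6.0
```

```text
t 4.78 pos [0.4899 0.2984 0.0616] yaw 6.13 F [ 0.34 -0.63  0.63] grip mm 20.1
lin units now [ 0.1  -0.03  0.09] after turn [ 0.1  -0.03  0.09] rot units [ 0.0015 -0.0012 -0.0024] q [ 0.04  0.39 -0.75  1.81  0.3   1.06 -2.29]
```

>>> play_rows:
  targets:
    - {"claw":1,"linear":[-0.4,0,0],"rotation":[0,0,0]}
    - {"claw":1,"linear":[-0.8,0,0],"rotation":[0,0,0]}
    - {"claw":1,"linear":[-0.8,0,0],"rotation":[0,0,0]}
    - {"claw":1,"linear":[-0.7,0.4,0.4],"rotation":[0.03,0,0]}
    - {"claw":1,"linear":[-0.3,0.7,0.7],"rotation":[0.03,0,0]}
    - {"claw":1,"linear":[0,0.7,0.7],"rotation":[0,0,0]}
    - {"claw":1,"linear":[0,0.7,0.7],"rotation":[0,0,0]}
    - {"claw":1,"linear":[0,0.4,0.4],"rotation":[0,0,0]}
    - {"claw":1,"linear":[0,0,0],"rotation":[0,0,0]}
    - {"claw":1,"linear":[0,0,0],"rotation":[0,0,0]}

```text
time: 5.62
position: [0.5659, 0.2271, 0.1452]
tool_rot: [1.204, 1.214, -1.196]
ft_force: [-0.1, 0.8, -1.1]
grip_width: 0.211
```

```bash
python3 d.py .568 .21 .085 1
python3 - <<'E'
from h import *
s=get_state(); a=get_image('side');b=get_image('top');S=cam('side');T=cam('top')
p=s['position']+np.array([0,0,-.0156])
out=np.zeros((400,800,3),np.uint8)
for i,(im,C) in enumerate([(a,S),(b,T)]):
    u=proj(C,p); q=proj(C,(.568,.107,.066)); c=((u+q)/2).astype(int); x0,y0=c-[40,40]
    out[:,400*i:400*i+400]=cv2.resize(im[y0:y0+80,x0:x0+80],(400,400),interpolation=cv2.INTER_CUBIC)
    print(i,x0,y0,'roll pred',(u-[x0,y0]+.5)*5,'mid',(q-[x0,y0]+.5)*5)
cv2.imwrite('pics/s1.png',out)
E
```

```text
t 5.62 pos [0.5659 0.2271 0.1452] yaw 0.69 F [-0.13  0.76 -1.11] grip mm 18.3
lin units now [2.41 0.06 0.69] after turn [2.41 0.07 0.68] rot units [-0.0034 -0.0018 -0.0024] q [ 0.16  0.36 -0.71  1.64  0.25  1.23 -2.17]
0 271 134 roll pred [184.53534057 116.57004869] mid [222.53997266 290.95085267]
1 232 153 roll pred [ 98.55956859 194.26681878] mid [316.11190996 214.02108872]
```

View pics/s1.png

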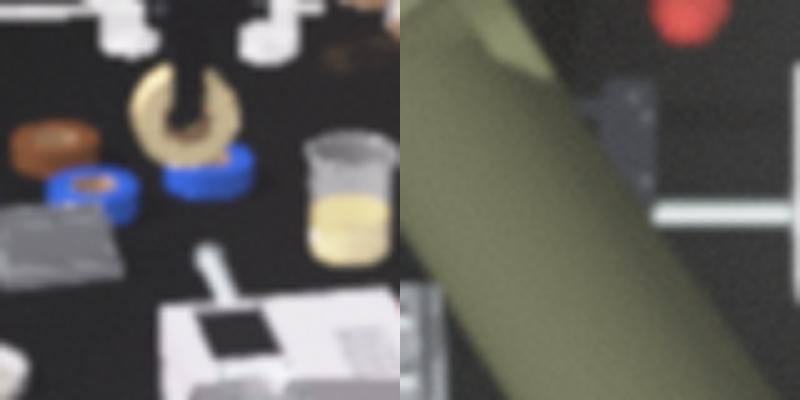

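The side view shows the roll held upright, its ring centred at about (186,112) against a predicted (184.5,117), so the grip is within about 3 mm. The bar end is clear.

>>> play_rows:
  targets:
    - {"claw":1,"linear":[0.4,0.03,0],"rotation":[-0.003,-0.002,-0.002]}
    - {"claw":1,"linear":[0.6,0,0],"rotation":[0,0,0]}
    - {"claw":1,"linear":[0.6,0,0],"rotation":[0,0,0]}
    - {"claw":1,"linear":[0.5,0,0],"rotation":[0,0,0]}
    - {"claw":1,"linear":[0.3,0,0],"rotation":[0,0,0]}
    - {"claw":1,"linear":[0.1,0,0],"rotation":[0,0,0]}
    - {"claw":1,"linear":[0,0,0],"rotation":[0,0,0]}

```text
time: 6.3
position: [0.5587, 0.2361, 0.0766]
tool_rot: [1.183, 1.229, -1.188]
ft_force: [-0.5, -0.9, -0.1]
grip_width: 0.215
```

```bash
python3 d.py .5675 .185 .081 .9
python3 - <<'E'
from h import *
s=get_state(); a=get_image('side');S=cam('side')
p=s['position']+np.array([0.,0,-.014]);u=proj(S,p);q=proj(S,(.5676,.154,.066));x0,y0=u.astype(int)-[30,30]
print('pred roll',(u-[x0,y0]+.5)*10,'end',(q-[x0,y0]+.5)*10,x0,y0)
cv2.imwrite('pics/s2.png',cv2.resize(a[y0:y0+60,x0:x0+60],(600,600),interpolation=cv2.INTER_CUBIC))
E
```

```text
t 6.3 pos [0.5587 0.2361 0.0766] yaw 1.91 F [-0.54 -0.9  -0.1 ] grip mm 18.7
lin units now [-0.18  0.28  2.05] after turn [-0.18  0.32  2.05] rot units [ 0.0112 -0.0005  0.003 ] q [ 0.12  0.43 -0.7   1.71  0.3   1.12 -2.2 ]
pred roll [313.21735413 314.16926563] end [385.92873853 407.11724861] 274 145
```

View pics/s2.png

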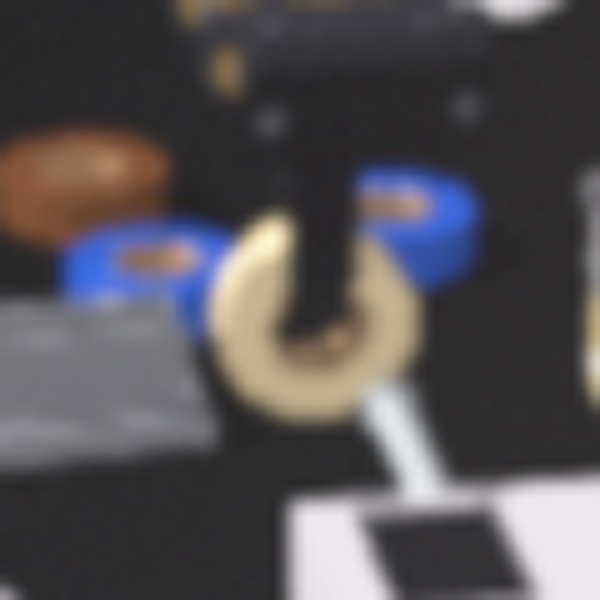

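The ring spans x 210–422 with its bottom at 422, so its centre is about (316,312) against a predicted (313,314). The bar's end is at about (386,400), as predicted. I can now align.

>>> play_rows:
  targets:
    - {"claw":1,"linear":[-0.14,0.3,0.5],"rotation":[0.011,0,0.003]}
    - {"claw":1,"linear":[0,0,0.6],"rotation":[0,0,0]}
    - {"claw":1,"linear":[0,0,0.5],"rotation":[0,0,0]}
    - {"claw":1,"linear":[0,0,0.2],"rotation":[0,0,0]}
    - {"claw":1,"linear":[0,0,0],"rotation":[0,0,0]}

```text
time: 6.77
position: [0.5712, 0.1882, 0.0842]
tool_rot: [1.204, 1.211, -1.194]
ft_force: [-0.3, 0.0, -0.7]
grip_width: 0.216
```

```bash
python3 d.py .567 .185 .080 .9
```

```text
t 6.77 pos [0.5712 0.1882 0.0842] yaw 0.74 F [-0.33  0.01 -0.66] grip mm 18.8
lin units now [ 0.17 -0.17  0.13] after turn [ 0.17 -0.17  0.12] rot units [-0.0017 -0.001  -0.0044] q [ 0.2   0.4  -0.68  1.72  0.28  1.11 -2.13]
```

>>> play_rows:
  targets:
    - {"claw":1,"linear":[0.16,-0.16,0.1],"rotation":[0,0,-0.004]}
    - {"claw":1,"linear":[0,0,0],"rotation":[0,0,0]}
    - {"claw":1,"linear":[0,0,0.3],"rotation":[0,0,0]}
    - {"claw":1,"linear":[0,0,0.3],"rotation":[0,0,0]}
    - {"claw":1,"linear":[0,0,0],"rotation":[0,0,0]}

```text
time: 7.18
position: [0.5679, 0.1694, 0.0809]
tool_rot: [1.203, 1.215, -1.197]
ft_force: [0.9, -1.3, -1.1]
grip_width: 0.214
```

```bash
python3 d.py .567 .155 .080 .9
```

```text
t 7.18 pos [0.5679 0.1694 0.0809] yaw 0.71 F [ 0.92 -1.32 -1.15] grip mm 18.6
lin units now [ 0.03 -0.04  0.58] after turn [ 0.03 -0.04  0.58] rot units [-0.0021 -0.0016 -0.0013] q [ 0.23  0.39 -0.68  1.74  0.27  1.1  -2.09]
```

>>> play_rows:
  targets:
    - {"claw":1,"linear":[0.03,-0.04,0.25],"rotation":[0,0,0]}
    - {"claw":1,"linear":[0,-0.02,0.25],"rotation":[0,0,0]}
    - {"claw":1,"linear":[0,-0.02,0.25],"rotation":[0,0,0]}
    - {"claw":1,"linear":[0,0,0],"rotation":[0,0,0]}

```text
time: 7.52
position: [0.5657, 0.1489, 0.0798]
tool_rot: [1.202, 1.216, -1.197]
ft_force: [0.5, 0.0, -1.8]
grip_width: 0.214
```

```bash
python3 d.py .568 .117 .080 .9
```

```text
t 7.52 pos [0.5657 0.1489 0.0798] yaw 0.75 F [ 0.54  0.02 -1.84] grip mm 18.6
lin units now [-0.01  0.08  1.28] after turn [-0.01  0.07  1.28] rot units [-0.0017 -0.0016 -0.0011] q [ 0.27  0.37 -0.68  1.76  0.26  1.09 -2.05]
```

>>> play_rows:
  targets:
    - {"claw":1,"linear":[0,0.06,0.25],"rotation":[0,0,0]}
    - {"claw":1,"linear":[0,0,0.3],"rotation":[0,0,0]}
    - {"claw":1,"linear":[0,0,0.3],"rotation":[0,0,0]}
    - {"claw":1,"linear":[0,0,0.3],"rotation":[0,0,0]}
    - {"claw":1,"linear":[0,0,0.1],"rotation":[0,0,0]}
    - {"claw":1,"linear":[0,0,0],"rotation":[0,0,0]}

```text
time: 8.02
position: [0.568, 0.1135, 0.0798]
tool_rot: [1.203, 1.215, -1.198]
ft_force: [-0.7, 0.3, 0.2]
grip_width: 0.214
```

```bash
python3 d.py .568 .117 .077 .9
python3 - <<'E'
from h import *
s=get_state(); a=get_image('side');S=cam('side')
p=s['position']+np.array([0.,0,-.0135]);u=proj(S,p);x0,y0=u.astype(int)-[30,30]
print('pred roll',(u-[x0,y0]+.5)*10)
cv2.imwrite('pics/s3.png',cv2.resize(a[y0:y0+60,x0:x0+60],(600,600),interpolation=cv2.INTER_CUBIC))
E
```

```text
t 8.02 pos [0.568  0.1135 0.0798] yaw 0.68 F [-0.65  0.29  0.18] grip mm 18.6
lin units now [ 0.11  0.   -0.14] after turn [ 0.11  0.   -0.14] rot units [-0.0024 -0.0015 -0.0013] q [ 0.32  0.36 -0.67  1.78  0.25  1.09 -1.99]
pred roll [311.03279781 311.83795113]
```

View pics/s3.png

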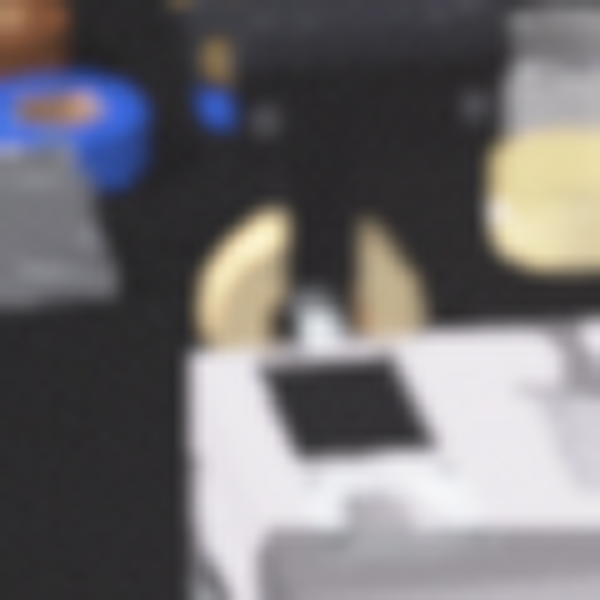

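The bar passes through the hole at (320,320), with ring on both sides. I'll lower slightly, open and retreat upward.

>>> play_rows:
  targets:
    - {"claw":1,"linear":[0.12,0,0],"rotation":[0,0,0]}
    - {"claw":1,"linear":[0,0,0],"rotation":[0,0,0]}
    - {"claw":0.52,"linear":[0,0,0],"rotation":[0,0,0]}
    - {"claw":0.52,"linear":[0,0,0],"rotation":[0,0,0]}
    - {"claw":0.52,"linear":[0,0,0],"rotation":[0,0,0]}
    - {"claw":0.52,"linear":[-0.4,0,0],"rotation":[0,0,0]}
    - {"claw":0.52,"linear":[-0.7,0,0],"rotation":[0,0,0]}
    - {"claw":0.52,"linear":[-0.8,0,0],"rotation":[0,0,0]}
    - {"claw":0.52,"linear":[-0.8,0,0],"rotation":[0,0,0]}
    - {"claw":0.52,"linear":[-0.8,0,0],"rotation":[0,0,0]}

```text
time: 8.9
position: [0.5644, 0.116, 0.1654]
tool_rot: [1.196, 1.225, -1.199]
ft_force: [1.1, 0.2, -0.7]
grip_width: 0.475
```

>>> play_rows:
  targets:
    - {"claw":0.52,"linear":[-0.8,0,0.2],"rotation":[0,0,0]}
    - {"claw":0.52,"linear":[-0.8,0,0.5],"rotation":[0,0,0]}
    - {"claw":0.52,"linear":[-0.8,0,1],"rotation":[0,0,0]}
    - {"claw":0.52,"linear":[-0.5,0,1],"rotation":[0,0,0]}
    - {"claw":0.52,"linear":[0,0,1],"rotation":[0,0,0]}
    - {"claw":0.52,"linear":[0,0,1],"rotation":[0,0,0]}
    - {"claw":0.52,"linear":[0,0,1],"rotation":[0,0,0]}
    - {"claw":0.52,"linear":[0,0,1],"rotation":[0,0,0]}
    - {"claw":0.52,"linear":[0,0,1],"rotation":[0,0,0]}
    - {"claw":0.52,"linear":[0,0,1],"rotation":[0,0,0]}

```text
time: 9.73
position: [0.5745, -0.0958, 0.2596]
tool_rot: [1.192, 1.219, -1.163]
ft_force: [0.1, 0.4, -0.1]
grip_width: 0.479
```

```bash
python3 d.py .52 -.348 .22 4.2
python3 - <<'E'
from h import *
a=get_image('side');b=get_image('top')
S=cam('side');T=cam('top');out=np.zeros((400,800,3),np.uint8)
for i,(im,C) in enumerate([(a,S),(b,T)]):
    u=proj(C,(.568,.113,.056));x0,y0=u.astype(int)-[30,30]; print((u-[x0,y0]+.5)*400/60)
    out[:,400*i:400*i+400]=cv2.resize(im[y0:y0+60,x0:x0+60],(400,400),interpolation=cv2.INTER_CUBIC)
cv2.imwrite('pics/s4.png',out)
E
```

```text
t 9.73 pos [ 0.5745 -0.0958  0.2596] yaw 2.33 F [ 0.12  0.43 -0.11] grip mm 41.7
lin units now [ 1.47 -2.62 10.  ] after turn [ 1.58 -2.91  9.9 ] rot units [-0.0207 -0.0037 -0.0119] q [ 0.63  0.19 -0.58  1.57  0.1   1.4  -1.48]
[207.64528195 209.60197089]
[208.66627209 209.17473254]
```

View pics/s4.png

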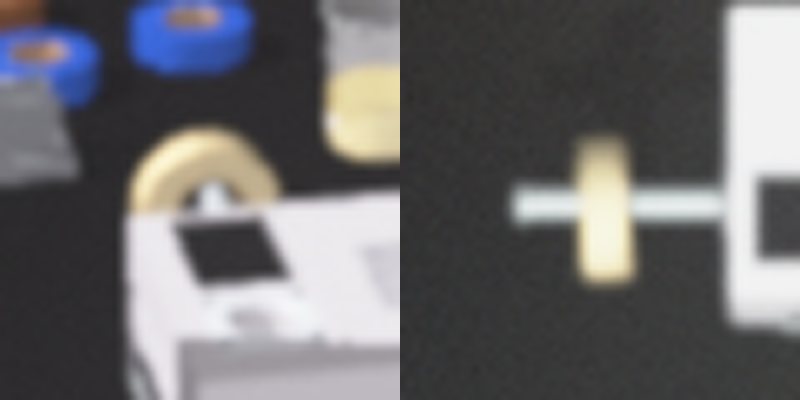

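The roll hangs on the bar: in the side view it is on the bar behind the printer, and in the top view it crosses the bar at (605,207). Next is the marker.

>>> play_rows:
  targets:
    - {"claw":0.35,"linear":[0.1,-0.3,1],"rotation":[-0.02,-0.004,-0.012]}
    - {"claw":0.35,"linear":[0.1,-0.3,1],"rotation":[0,0,0]}
    - {"claw":0.35,"linear":[0.15,-0.3,1],"rotation":[0,0,0]}
    - {"claw":0.35,"linear":[0.2,-0.3,1],"rotation":[0,0,0]}
    - {"claw":0.35,"linear":[0.2,-0.3,1],"rotation":[0,0,0]}
    - {"claw":0.35,"linear":[0.2,-0.3,1],"rotation":[0,0,0]}
    - {"claw":0.35,"linear":[0.2,-0.3,1],"rotation":[0,0,0]}
    - {"claw":0.35,"linear":[0.2,-0.3,1],"rotation":[0,0,0]}
    - {"claw":0.35,"linear":[0,-0.2,0.8],"rotation":[0,0,0]}
    - {"claw":0.35,"linear":[0,0,0],"rotation":[0,0,0]}

```text
time: 10.67
position: [0.5267, -0.3233, 0.2327]
tool_rot: [1.153, 1.239, -1.143]
ft_force: [-0.2, -1.3, 0.4]
grip_width: 0.649
```

```bash
python3 d.py .52 -.348 .165 4.2
```

```text
t 10.67 pos [ 0.5267 -0.3233  0.2327] yaw 4.64 F [-0.16 -1.29  0.39] grip mm 56.4
lin units now [ 2.71 -0.37  0.96] after turn [ 2.71 -0.34  0.97] rot units [ 0.0049  0.0011 -0.0057] q [ 0.87  0.27 -0.44  1.52  0.11  1.37 -1.07]
```

>>> play_rows:
  targets:
    - {"claw":0.35,"linear":[0.3,-0.25,0.7],"rotation":[0.005,0.001,-0.005]}
    - {"claw":0.35,"linear":[0.6,-0.1,0.3],"rotation":[0,0,0]}
    - {"claw":0.35,"linear":[0.6,0,0],"rotation":[0,0,0]}
    - {"claw":0.35,"linear":[0.5,0,0],"rotation":[0,0,0]}
    - {"claw":0.35,"linear":[0.3,0,0],"rotation":[0,0,0]}
    - {"claw":0.35,"linear":[0,0,0],"rotation":[0,0,0]}

```text
time: 11.17
position: [0.5235, -0.3465, 0.1758]
tool_rot: [1.155, 1.241, -1.147]
ft_force: [0.2, -0.1, -0.4]
grip_width: 0.654
```

```bash
python3 d.py .52 -.348 .165 4.2
python3 - <<'E'
from h import *
s=get_state(); im=get_image('wrist'); C=cam('wrist',s)
print('pen top pred',proj(C,(.5203,-.348,.143))*1.25,'stand',proj(C,(.519,-.3485,.052))*1.25)
cv2.imwrite('pics/w2.png',cv2.resize(im,None,fx=1.25,fy=1.25,interpolation=cv2.INTER_CUBIC))
E
```

```text
t 11.17 pos [ 0.5235 -0.3465  0.1758] yaw 4.44 F [ 0.2  -0.07 -0.43] grip mm 56.9
lin units now [ 0.43 -0.15  0.05] after turn [ 0.43 -0.15  0.05] rot units [ 0.0027 -0.0001 -0.0039] q [ 0.89  0.33 -0.42  1.57  0.13  1.28 -1.05]
pen top pred [403.50010441 284.51284393] stand [403.27489031 248.44193863]
```

View pics/w2.png

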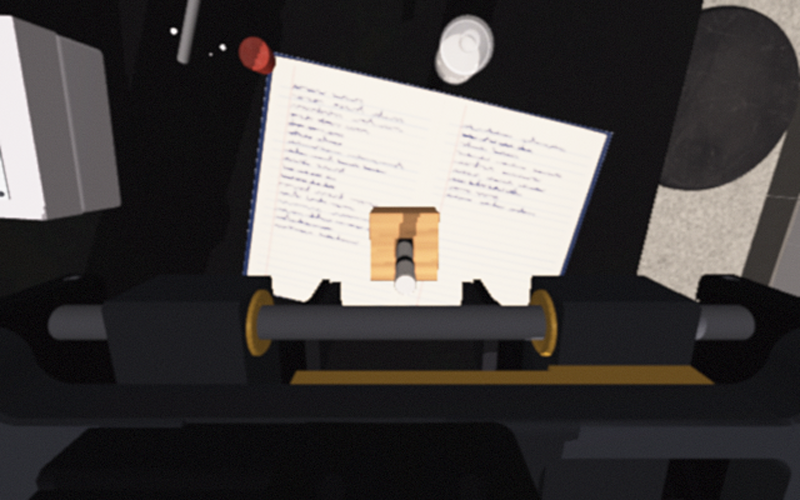

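The pen's top is at (404,285) and the prediction was (403.5,284.5). I'll descend.

>>> play_rows:
  targets:
    - {"claw":0.35,"linear":[0.2,-0.13,0.05],"rotation":[0.0027,0,-0.004]}
    - {"claw":0.35,"linear":[0.4,0,0],"rotation":[0,0,0]}
    - {"claw":0.35,"linear":[0.4,0,0],"rotation":[0,0,0]}
    - {"claw":0.35,"linear":[0.4,0,0],"rotation":[0,0,0]}
    - {"claw":0.35,"linear":[0.4,0,0],"rotation":[0,0,0]}
    - {"claw":0.35,"linear":[0,0,0],"rotation":[0,0,0]}

```text
time: 11.72
position: [0.5228, -0.3467, 0.1299]
tool_rot: [1.153, 1.24, -1.151]
ft_force: [-0.3, -0.6, -0.5]
grip_width: 0.652
```

```bash
python3 d.py .5203 -.348 .080 4.2
```

```text
t 11.72 pos [ 0.5228 -0.3467  0.1299] yaw 4.37 F [-0.35 -0.55 -0.48] grip mm 56.7
lin units now [ 2.   -0.11  0.04] after turn [ 2.   -0.1   0.04] rot units [ 0.0019  0.0016 -0.0022] q [ 0.88  0.36 -0.42  1.62  0.15  1.19 -1.06]
```

>>> play_rows:
  targets:
    - {"claw":0.35,"linear":[0.3,-0.1,0.05],"rotation":[0.002,0.001,-0.002]}
    - {"claw":0.35,"linear":[0.45,-0.03,0],"rotation":[0,0,0]}
    - {"claw":0.35,"linear":[0.45,-0.03,0],"rotation":[0,0,0]}
    - {"claw":0.35,"linear":[0.4,-0.03,0],"rotation":[0,0,0]}
    - {"claw":0.35,"linear":[0.3,0,0],"rotation":[0,0,0]}
    - {"claw":0.35,"linear":[0,0,0],"rotation":[0,0,0]}

```text
time: 12.22
position: [0.5169, -0.3485, 0.0762]
tool_rot: [1.155, 1.244, -1.157]
ft_force: [-0.5, 0.0, -0.2]
grip_width: 0.651
```

```bash
python3 d.py .5203 -.348 .080 4.2
```

```text
t 12.22 pos [ 0.5169 -0.3485  0.0762] yaw 4.15 F [-0.5   0.04 -0.22] grip mm 56.6
lin units now [-0.15  0.14 -0.01] after turn [-0.15  0.14 -0.01] rot units [-0.0006 -0.0001  0.0009] q [ 0.88  0.4  -0.4   1.67  0.18  1.1  -1.08]
```

>>> play_rows:
  targets:
    - {"claw":0.35,"linear":[-0.2,0.13,0],"rotation":[0,0,0]}
    - {"claw":0.35,"linear":[0,0,0],"rotation":[0,0,0]}
    - {"claw":0.8,"linear":[0,0,0],"rotation":[0,0,0]}
    - {"claw":1,"linear":[0,0,0],"rotation":[0,0,0]}
    - {"claw":1,"linear":[0,0,0],"rotation":[0,0,0]}
    - {"claw":1,"linear":[0,0,0],"rotation":[0,0,0]}
    - {"claw":1,"linear":[0,0,0],"rotation":[0,0,0]}
    - {"claw":1,"linear":[0,0,0],"rotation":[0,0,0]}
  newtons: 35

```text
time: 12.88
position: [0.5223, -0.3487, 0.0838]
tool_rot: [1.155, 1.24, -1.155]
ft_force: [-0.2, -0.5, -0.4]
grip_width: 0.282
```

```bash
python3 d.py .5203 -.348 .080 4.2
```

```text
t 12.88 pos [ 0.5223 -0.3487  0.0838] yaw 4.17 F [-0.17 -0.5  -0.44] grip mm 24.5
lin units now [ 0.15 -0.08 -0.04] after turn [ 0.15 -0.08 -0.04] rot units [-0.0003  0.0012 -0.0011] q [ 0.87  0.4  -0.41  1.66  0.17  1.11 -1.08]
```

Still closing, so I'll wait and then lift.

>>> play_rows:
  targets:
    - {"claw":1,"linear":[0,0,0],"rotation":[0,0,0]}
    - {"claw":1,"linear":[0,0,0],"rotation":[0,0,0]}
    - {"claw":1,"linear":[0,0,0],"rotation":[0,0,0]}
    - {"claw":1,"linear":[0,0,0],"rotation":[0,0,0]}

```text
time: 13.22
position: [0.5223, -0.3489, 0.084]
tool_rot: [1.155, 1.24, -1.155]
ft_force: [-0.8, -0.5, 0.5]
grip_width: 0.139
```

```bash
python3 d.py .5607 -.0461 .25 1
```

```text
t 13.22 pos [ 0.5223 -0.3489  0.084 ] yaw 4.16 F [-0.85 -0.54  0.46] grip mm 12.1
lin units now [ -6.66   2.43 -11.95] after turn [ -6.64   1.75 -12.08] rot units [ 0.0351  0.0014 -0.0013] q [ 0.87  0.4  -0.41  1.66  0.17  1.11 -1.08]
```

>>> play_rows:
  targets:
    - {"claw":1,"linear":[-0.4,0,0],"rotation":[0,0,0]}
    - {"claw":1,"linear":[-0.5,0,0],"rotation":[0,0,0]}
    - {"claw":1,"linear":[-0.6,0,0],"rotation":[0,0,0]}
    - {"claw":1,"linear":[-0.8,0,0],"rotation":[0,0,0]}
    - {"claw":1,"linear":[-0.8,0,0],"rotation":[0,0,0]}
    - {"claw":1,"linear":[-0.8,0,0],"rotation":[0,0,0]}
    - {"claw":1,"linear":[-0.6,0.1,-0.4],"rotation":[0,0,0]}
    - {"claw":1,"linear":[-0.3,0.2,-0.8],"rotation":[0.035,0,0]}
    - {"claw":1,"linear":[0,0.2,-1],"rotation":[0,0,0]}
    - {"claw":1,"linear":[0,0.2,-1],"rotation":[0,0,0]}

```text
time: 14.05
position: [0.5358, -0.2749, 0.22]
tool_rot: [1.204, 1.196, -1.206]
ft_force: [0.7, -0.2, 0.2]
grip_width: 0.147
```

```bash
python3 d.py .5607 -.0461 .19 1
```

```text
t 14.05 pos [ 0.5358 -0.2749  0.22  ] yaw 0.12 F [ 0.67 -0.21  0.16] grip mm 12.8
lin units now [ 1.12  1.01 -9.16] after turn [ 1.2   1.16 -9.13] rot units [-0.0098  0.0065 -0.0054] q [ 0.81  0.24 -0.45  1.58  0.11  1.34 -1.23]
```

>>> play_rows:
  targets:
    - {"claw":1,"linear":[0,0.2,-1],"rotation":[-0.01,0.006,-0.005]}
    - {"claw":1,"linear":[0,0.2,-1],"rotation":[0,0,0]}
    - {"claw":1,"linear":[0,0.2,-1],"rotation":[0,0,0]}
    - {"claw":1,"linear":[0,0.2,-1],"rotation":[0,0,0]}
    - {"claw":1,"linear":[0,0.2,-1],"rotation":[0,0,0]}
    - {"claw":1,"linear":[0,0.1,-1],"rotation":[0,0,0]}
    - {"claw":1,"linear":[0,0,-1],"rotation":[0,0,0]}
    - {"claw":1,"linear":[0,0,-0.8],"rotation":[0,0,0]}
    - {"claw":1,"linear":[0,0,-0.3],"rotation":[0,0,0]}
    - {"claw":1,"linear":[0,0,0],"rotation":[0,0,0]}

```text
time: 14.88
position: [0.5627, -0.0551, 0.2362]
tool_rot: [1.191, 1.206, -1.181]
ft_force: [0.1, 0.0, 0.0]
grip_width: 0.144
```

```bash
python3 d.py .5607 -.0461 .175 1
```

```text
t 14.88 pos [ 0.5627 -0.0551  0.2362] yaw 1.58 F [0.06 0.04 0.  ] grip mm 12.5
lin units now [ 2.45 -0.11 -0.38] after turn [ 2.45 -0.07 -0.36] rot units [ 0.0064  0.0045 -0.0097] q [ 0.58  0.16 -0.6   1.64  0.1   1.35 -1.57]
```

>>> play_rows:
  targets:
    - {"claw":1,"linear":[0.3,-0.08,-0.35],"rotation":[0.006,0.004,-0.01]}
    - {"claw":1,"linear":[0.6,0,0],"rotation":[0,0,0]}
    - {"claw":1,"linear":[0.6,0,0],"rotation":[0,0,0]}
    - {"claw":1,"linear":[0.6,0,0],"rotation":[0,0,0]}
    - {"claw":1,"linear":[0.3,0,0],"rotation":[0,0,0]}
    - {"claw":1,"linear":[0,0,0],"rotation":[0,0,0]}

```text
time: 15.38
position: [0.5626, -0.0553, 0.1794]
tool_rot: [1.199, 1.204, -1.201]
ft_force: [-0.1, -0.7, -0.2]
grip_width: 0.145
```

```bash
python3 d.py .5607 -.0461 .170 1
```

```text
t 15.38 pos [ 0.5626 -0.0553  0.1794] yaw 0.57 F [-0.11 -0.66 -0.17] grip mm 12.6
lin units now [ 0.37 -0.07 -0.37] after turn [ 0.38 -0.07 -0.37] rot units [-0.0047  0.0048 -0.0034] q [ 0.57  0.21 -0.59  1.71  0.13  1.25 -1.61]
```

>>> play_rows:
  targets:
    - {"claw":1,"linear":[0.1,-0.07,-0.35],"rotation":[-0.005,0.005,-0.003]}
    - {"claw":1,"linear":[0,0,0],"rotation":[0,0,0]}
    - {"claw":1,"linear":[0,0,0],"rotation":[0,0,0]}

```text
time: 15.63
position: [0.5611, -0.0488, 0.1781]
tool_rot: [1.199, 1.215, -1.197]
ft_force: [-0.3, -0.2, -0.1]
grip_width: 0.138
```

```bash
python3 d.py .5607 -.0461 .165 1
python3 - <<'E'
from h import *
s=get_state();p=s['position'];tip=p-[0,0,.072]
out=np.zeros((600,600,3),np.uint8)
a=get_image('side');S=cam('side');u=proj(S,(.5607,-.0461,.0815));x0,y0=u.astype(int)-[30,40]
f=lambda q:((proj(S,q)-[x0,y0]+.5)*10).round(0)
print('tip',f(tip),'hole',f((.5607,-.0461,.0815)),'plate x+-22',f((.5387,-.0461,.0815)),f((.5827,-.0461,.0815)),f((.5607,-.0681,.0815)),f((.5607,-.0241,.0815)),'mm/x',f((.5707,-.0461,.0815)), x0,y0)
cv2.imwrite('pics/s5.png',cv2.resize(a[y0:y0+60,x0:x0+60],(600,600),interpolation=cv2.INTER_CUBIC))
E
```

```text
t 15.63 pos [ 0.5611 -0.0488  0.1781] yaw 0.84 F [-0.26 -0.16 -0.1 ] grip mm 12.0
lin units now [ 0.53 -0.02 -0.11] after turn [ 0.53 -0.02 -0.11] rot units [-0.0018 -0.     -0.0008] q [ 0.57  0.21 -0.6   1.71  0.12  1.25 -1.61]
tip [316. 332.] hole [311. 412.] plate x+-22 [229. 419.] [394. 405.] [328. 450.] [296. 375.] mm/x [349. 409.] 292 170
```

View pics/s5.png

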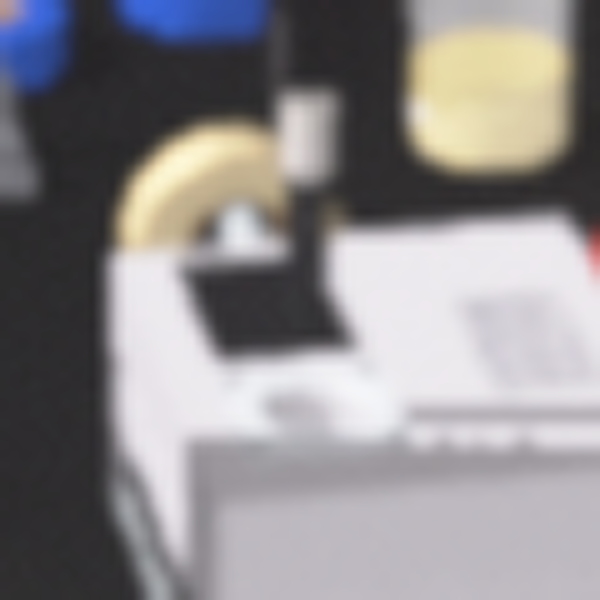

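The marker is upright above the hole, its light band at (308,130) and the dark lower part at x≈308. The hole is at about (303,408), about 2 mm from prediction and consistent with the tip's own offset. Descending.

>>> play_rows:
  targets:
    - {"claw":1,"linear":[0.1,-0.02,-0.1],"rotation":[0,0,0]}
    - {"claw":1,"linear":[0.3,0,0],"rotation":[0,0,0]}
    - {"claw":1,"linear":[0.3,0,0],"rotation":[0,0,0]}
    - {"claw":1,"linear":[0,0,0],"rotation":[0,0,0]}
    - {"claw":1,"linear":[0,0,0],"rotation":[0,0,0]}

```text
time: 16.1
position: [0.5616, -0.0454, 0.1606]
tool_rot: [1.199, 1.213, -1.195]
ft_force: [-0.1, -0.3, 0.4]
grip_width: 0.14
```

```bash
python3 d.py .5607 -.0461 .135 1
```

```text
t 16.1 pos [ 0.5616 -0.0454  0.1606] yaw 0.91 F [-0.08 -0.32  0.39] grip mm 12.2
lin units now [ 1.03 -0.04  0.03] after turn [ 1.03 -0.04  0.03] rot units [-0.001   0.0003 -0.0028] q [ 0.56  0.22 -0.6   1.74  0.13  1.22 -1.63]
```

>>> play_rows:
  targets:
    - {"claw":1,"linear":[0.3,-0.04,0.03],"rotation":[0,0,0]}
    - {"claw":1,"linear":[0.3,0,0],"rotation":[0,0,0]}
    - {"claw":1,"linear":[0.3,0,0],"rotation":[0,0,0]}
    - {"claw":1,"linear":[0.2,0,0],"rotation":[0,0,0]}
    - {"claw":1,"linear":[0,0,0],"rotation":[0,0,0]}

```text
time: 16.52
position: [0.5606, -0.0463, 0.1299]
tool_rot: [1.199, 1.213, -1.195]
ft_force: [-0.2, 0.0, 2.4]
grip_width: 0.14
```

```bash
python3 d.py .5607 -.0461 .123 1
```

```text
t 16.52 pos [ 0.5606 -0.0463  0.1299] yaw 0.9 F [-0.16  0.05  2.41] grip mm 12.2
lin units now [ 0.28  0.   -0.01] after turn [ 0.28  0.   -0.01] rot units [-0.0011  0.0003 -0.0027] q [ 0.56  0.25 -0.59  1.77  0.15  1.16 -1.64]
```

Contact at TCP z 0.130, exactly as predicted. Pressing about 7 mm further.

>>> play_rows:
  targets:
    - {"claw":1,"linear":[0.12,0,0],"rotation":[0,0,0]}
    - {"claw":1,"linear":[0.12,0,0],"rotation":[0,0,0]}
    - {"claw":1,"linear":[0.12,0,0],"rotation":[0,0,0]}
    - {"claw":1,"linear":[0,0,0],"rotation":[0,0,0]}

```text
time: 16.85
position: [0.5613, -0.0462, 0.1249]
tool_rot: [1.199, 1.212, -1.195]
ft_force: [-3.1, 1.0, 5.0]
grip_width: 0.138
```

```bash
python3 d.py .5607 -.0461 .123 1
```

```text
t 16.85 pos [ 0.5613 -0.0462  0.1249] yaw 0.89 F [-3.07  1.01  5.02] grip mm 12.0
lin units now [ 0.08 -0.03 -0.  ] after turn [ 0.08 -0.02 -0.  ] rot units [-0.0012  0.0013 -0.0029] q [ 0.55  0.25 -0.59  1.78  0.16  1.15 -1.64]
```

>>> play_rows:
  targets:
    - {"claw":1,"linear":[0.1,-0.03,0],"rotation":[0,0,0]}
    - {"claw":1,"linear":[0.12,0,0],"rotation":[0,0,0]}
    - {"claw":1,"linear":[0.15,0,0],"rotation":[0,0,0]}
  newtons: 45

```text
time: 17.1
position: [0.5617, -0.046, 0.1236]
tool_rot: [1.197, 1.208, -1.196]
ft_force: [-10.3, 0.9, 29.1]
grip_width: 0.142
```

```bash
python3 d.py .5607 -.0461 .123 1
```

```text
t 17.1 pos [ 0.5617 -0.046   0.1236] yaw 0.88 F [-10.27   0.93  29.14] grip mm 12.4
lin units now [ 0.02 -0.04  0.  ] after turn [ 0.02 -0.04  0.  ] rot units [-0.0013  0.0033 -0.0041] q [ 0.55  0.25 -0.59  1.78  0.16  1.15 -1.65]
```

Stop reached with 29 N. I'll ease off a little and hold.

>>> play_rows:
  targets:
    - {"claw":1,"linear":[0.05,0,0],"rotation":[0,0,0]}
    - {"claw":1,"linear":[0.05,0,0],"rotation":[0,0,0]}
    - {"claw":1,"linear":[0.05,0,0],"rotation":[0,0,0]}
    - {"claw":1,"linear":[0.05,0,0],"rotation":[0,0,0]}
    - {"claw":1,"linear":[0.05,0,0],"rotation":[0,0,0]}
    - {"claw":1,"linear":[0.05,0,0],"rotation":[0,0,0]}
    - {"claw":1,"linear":[0.05,0,0],"rotation":[0,0,0]}
    - {"claw":1,"linear":[0.05,0,0],"rotation":[0,0,0]}

```text
time: 17.77
position: [0.5618, -0.0457, 0.1239]
tool_rot: [1.193, 1.203, -1.198]
ft_force: [-3.1, 0.7, 8.7]
grip_width: 0.139
```

```bash
python3 d.py .5607 -.0461 .123 1
python3 - <<'E'
from h import *
out=np.zeros((400,800,3),np.uint8)
for i,n in enumerate(['side','top']):
    im=get_image(n); u=proj(cam(n),(.566,.04,.08));x0,y0=u.astype(int)-[40,40]
    out[:,400*i:400*i+400]=cv2.resize(im[y0:y0+80,x0:x0+80],(400,400),interpolation=cv2.INTER_CUBIC)
cv2.imwrite('pics/s6.png',out); s=get_state(); print(s['time'],s['ft_force'],s['position'])
E
```

```text
t 17.77 pos [ 0.5618 -0.0457  0.1239] yaw 0.88 F [-3.1   0.74  8.68] grip mm 12.1
lin units now [ 0.04 -0.04  0.02] after turn [ 0.04 -0.04  0.02] rot units [-0.0013  0.0068 -0.0044] q [ 0.55  0.25 -0.59  1.78  0.17  1.15 -1.65]
17.8667 [-3.2867828  -0.22648361  8.38353917] [ 0.56180106 -0.04561779  0.12386339]
```

View pics/s6.png

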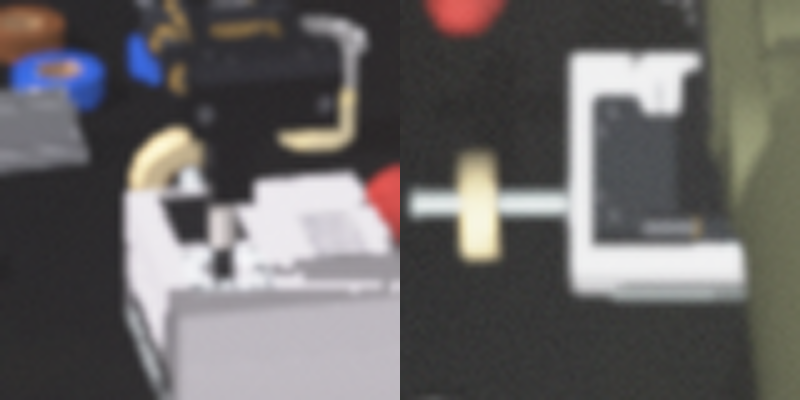

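The marker stands in the hole at (220,265), the roll still hangs on the bar at (478,205), and the push is steady at about 8.5 N. I'm handing in.

```bash
python3 -c "
from bench import close_job
print(close_job())"; python3 d.py .5607 -.0461 .123 1
```

```text
the job is handed in; nothing more can be done
None
the job is handed in; nothing more can be done
```

The job is done and handed in at about 17.9 s of the 51 s; `close_job()` gave no verdict.

- **Roll:** I took it from its cradle, hung it on the bar and let go. The last side and top pictures show it hanging about mid-bar, with the fingers clear of it.
- **Marker and button:** The gripped marker went through the hole and met the button at TCP height 0.130 m. I then pushed about 6 mm further, to the stop. At hand-in it was held upright with 8.4 N up on the tool, where the stop needs about 6 N.
- **What was off:** The push briefly peaked at about 29 N vertical before I eased it, and a side force of about 3 N remained. The wrist picture put the cradle about 1 cm further out than the top picture did. I took the roll's own outline instead, and the grasp held.
- **Not checked directly:** I had no reading of the button's travel, so "down" rests on the tool height and force. I did not measure the bystanders again, but no unexpected contact force showed up in the readings.

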